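# Take the kettle off the swing stand and park the stand at its green stop

### The job

First lift the blue kettle off the swing stand by its top handle, keeping it level, and set it down gently and fully on the round cork mat. Then, with the stand empty, pull up the black spring plunger knob, swing the stand's arm round to the stop marked by the green disc, and let the plunger drop fully home there. Leave the other things where they are.

Things in the scene. Friction and masses are not known exactly. Their poses are not given: they have to be found in the camera images.
- hob: fixed black glass hob (420 x 340 x 10 mm) with a red hot ring and a fixed grey index plate (230 mm across, top at 35 mm). Origin: on the stand's vertical swivel axis, at worktop height; x points along the arm at its middle stop, y left. Index slots 80 mm from the axis at -45, 0 and +45 degrees. The slab spans x -135 to 285, y -170 to 170 mm
- swing (a joint): angle (rad) of the steel swing arm about the hob's origin, positive counter-clockwise from above; starts at 0, over the hot ring; side stops at +-0.785 (play 0.025), ends at +-0.9. The arm, 34 mm wide, 40 to 54 mm above the worktop, ends in a round dark plate (110 mm across, 46 to 56 mm high, centre 180 mm from the axis); hub 48 mm across, top at 74 mm
- plate_top (a point): centre of the top of the swing arm's round plate, 56 mm above the worktop; turns with the arm (x outward along it)
- stop_pointer (a point): point on the arm's underside, 100 mm from the swivel axis on the arm's centre line; above the coloured disc of a side stop when the arm is there
- plunger (a joint): lift (m) of the sprung plunger on the arm: 0 fully home in a slot, 0.022 at the top. Clear from 0.014 up, locked below about 0.010 (10 mm round-ended pin, 14 mm slots). Let go between slots, it rides on the plate and drops into the next slot it meets. The spring pulls down with 3 N (home) to 5.6 N (top)
- plunger_knob (a point): middle of the black plunger knob with a red band, 30 mm diameter, 26 mm tall (13 mm above and below this point), on the arm 80 mm from the swivel axis, upright; 100 mm above the worktop when home; below it a 10 mm stem and, up to 74 mm above the worktop, a 28 mm collar
- green_disc: green disc, 24 mm across, 3 mm thick, fixed on the index plate 100 mm from the swivel axis, marking one side stop (left or right of the arm); origin at the centre of its underside
- yellow_disc: yellow disc like the green one, marking the other side stop
- kettle: blue enamel kettle, 138 mm across, 0.4 to 0.8 kg, at first on the arm's plate. Origin: centre of its underside; z up, x towards the spout (reaching 97 mm). Base 116 mm across, body 96 mm high, lid knob up to 118 mm, fixed arched handle over the top in its x-z plane
- kettle_handle (a point): middle of the kettle's black handle bar, 165 mm above its base, 18 mm diameter, its straight part 80 mm long along the kettle's x
- cork_mat: round cork mat on the worktop left or right of the hob, 180 mm diameter, 8 mm thick, fixed; origin: centre of its underside
- chopping_board: round wooden board on the other side, 180 mm diameter, 14 mm thick, fixed; origin: centre of its underside
- egg_bowl: white china bowl, 90 mm wide, 45 high, standing on the chopping board (bystander; origin: underside)
- oil_bottle: amber oil bottle, 60 mm wide, 200 high (bystander; origin: underside)
- spice_jar: glass jar with red cap, 52 mm wide, 85 high (bystander; origin: underside)
- pepper_mill: dark wooden pepper mill, 54 mm wide, 142 high (bystander; origin: underside)
- mug: blue mug, 80 mm wide, 88 high (bystander; origin: underside)
- spatula: red-handled spatula lying flat (bystander; origin: underside)
- salt_tub: white tub, 60 mm wide, 70 high (bystander; origin: underside)
Things that resemble listed ones, but are neither listed nor needed, are in the scene too. There is more than one size of the cork_mat; the job needs the larger.

How it is judged:
On the way, in this order (a step that is already met when the one before it is completed fails the run):
1. the kettle stands on the cork mat, let go (horizontal distance between kettle and cork_mat below 0.032 m and height (world z) of kettle below 0.014 m and angle between kettle's own z axis and vertical below 0.1 rad and contact force between the fingers and kettle below 0.1 N), for 0.2 s.
2. the plunger is pulled up clear of its slot (value of joint plunger above 0.011 m), for 0.1 s.
At the end, for the whole second after the job is handed in: The kettle stands upright and still on the cork mat, its centre within 32 mm of the mat's centre, and the swing arm stands at the green disc's stop (pointer within 8 mm of the disc's centre) with the plunger home (under 3 mm of lift left) (horizontal distance between kettle and cork_mat below 0.032 m and height (world z) of kettle below 0.014 m and angle between kettle's own z axis and vertical below 0.1 rad and linear speed of kettle below 0.02 m/s and horizontal distance between stop_pointer and green_disc below 0.008 m and value of joint plunger below 0.003 m); the robot touches nothing.
It fails at once if the swing arm is turned off its middle stop before the kettle stands on the mat ((value of joint swing above 0.12 rad or value of joint swing below -0.12 rad) and horizontal distance between kettle and cork_mat above 0.04 m).
It fails at once if the kettle is tipped more than 30 degrees (angle between kettle's own z axis and vertical above 0.52 rad).
It fails at once if the kettle is dropped or banged on the mat (over 60 N) (contact force between kettle and cork_mat above 60 N).
It fails at once if a bystander is moved more than 30 mm (distance of any of egg_bowl, oil_bottle, spice_jar, pepper_mill, mug, spatula, salt_tub from where it was at the start of the episode above 0.03 m).
It also fails if it takes over 72 s, if anything falls off the work surface, if the arm or the gripper's body presses on something with over 40 N, if the wrist force passes 120 N, or if a joint passes its speed limit or range.

### The arm

A 7-joint arm with a two-finger parallel gripper is mounted at the origin on the work surface. World frame = base frame: x ahead of the robot, y to its left, z up, the work surface at z = 0. Lengths are in m, angles in rad, forces in N, time in s.
With the tool pointing down it reaches from about 0.4 to 0.9 m from the base axis. Payload 5.5 kg.
Tool frame: the origin (TCP) lies midway between the tips of the shut fingers; the grasp point (between the pads) lies 19 mm behind it (manip.grip_depth is the distance from the TCP to the grasp point, in m); z points along the fingers, y is the line along which they close (so a half turn about z gives the same grasp; the last joint's range is limited). The gripper opens to 92 mm and grips with 3 to 60 N. Pads are 19 mm wide; open, the fingers measure 130 mm over their backs; the gripper's body (75 mm by 190 mm) begins 47 mm behind the grasp point.
Start: joints at [1.588, 0.501, -0.427, 1.55, 0.221, 1.138, -0.21], TCP at [0.158, -0.63, 0.227] pointing down, gripper open.
Joint ranges: [-2.88, 2.88], [-0.31, 2.03], [-1.54, 1.56], [0.2, 2.42], [-1.41, 4.55], [0.19, 2.02], [-2.57, 2.57]. Speed limits (rad/s): [2.57, 2.57, 3.14, 3.14, 3.14, 3.14, 3.14].

### API

Orientations are given as a unit quaternion [x, y, z, w].
In Python, from bench import manip, effector, viewer gives the robot as it stands. Calls block until the motion is done:
- manip.move_pose(position, orientation): joint-space move of the TCP to a pose.
- manip.servo_line(position, ori=None, vel=0.15): straight line of the TCP; ori=None keeps the orientation; vel is the mean speed in m/s.
- manip.movej(angles): joint-space move.
- effector.open_jaws() and effector.close(f_grip=None): open the fingers fully, or close them until they stop; f_grip is the grip in N (None keeps the last).
- manip.sleep(seconds).
- manip.solve_ik(position, orientation): joint angles nearest the present ones, or None.
- viewer.get_image(name): name is "scene" or "side" or "wrist"; returns the picture (384x512x3 uint8, red, green, blue); there is no depth.
- viewer.get_calibration(name): a dict with "vfov" (degrees; the focal length in pixels is half the picture's height over the tangent of half this angle, whatever the lens; pixels are square), "cx", "cy" (the principal point, pixels), "eye" and "attitude" of the camera in the world. Camera axes: x right, y down, z forward; pixel columns grow to the right and rows downward; lengths in m; the calibration is good to about 2 mm. The wrist camera is an equidistant fisheye: a pixel r from the principal point sees the ray r / f radians off the axis. A picture is of the moment at which its call begins: read the wrist's pose just before it. get_calibration takes no time and is no camera call; for the wrist camera it gives the pose at the moment of the call.
A pose or a line that the arm cannot do raises manip.PlanningError and nothing moves.
- manip.hand_in(): hands the job in; it is judged then, once.
Readings, each from a call of its own:
- manip.current_clock(): time.
- manip.current_q(): joint angles.
- manip.current_joint_velocities(): joint speeds.
- manip.current_tau(): joint torques, N m.
- manip.current_tool_pos(): TCP position.
- manip.current_tcp_rot(): TCP orientation.
- manip.current_force(): force on the tool from outside, world axes, zero at the start.
- manip.current_wrist_torque(): the same for the moment, N m.
- manip.current_finger_gap(): finger opening in m.
- manip.current_gripper_force(): force on a finger pad.
Only numpy, scipy, OpenCV 4.12 (cv2) and the standard library are available. Lean on these libraries where they do the work, as an engineer would, in place of code of your own. Each camera call takes 0.05 s, during which the arm holds its last target. There are 200 camera calls.

## Working session

There is one attempt and no reset: what is moved stays moved. The work goes in short steps, each a Python script; the robot and the scene stay as the last script left them, time stands still between calls to the robot, and variables do not carry over. Pictures are saved under pics/ and viewed, at most 10 in all, crops included, and the job is handed in when it is done.

```bash
mkdir -p pics; ls
python3 - <<'E'
from bench import manip, effector, viewer
import cv2, numpy as np
ims=[]
for n in ("scene","side"):
    c=viewer.get_calibration(n); print(n,c)
    im=viewer.get_image(n)[:,:,::-1]; cv2.imwrite(f"pics/{n}0.png",im); ims.append(cv2.resize(im,(768,576),interpolation=cv2.INTER_CUBIC))
    cv2.imwrite(f"pics/{n}0b.png",ims[-1])
print(manip.current_tcp_rot(),manip.current_clock(),manip.grip_depth)
E
```

```text
pics
scene {'vfov': 42.73851677938295, 'cx': 252.84251409083006, 'cy': 188.4044105325178, 'eye': array([1.24690886, 0.52243358, 1.44018753]), 'attitude': array([ 0.45388752,  0.83845109, -0.26757387, -0.1392484 ])}
side {'vfov': 44.91052751692048, 'cx': 262.65482026702887, 'cy': 183.4992140080276, 'eye': array([0.22135512, 0.94311748, 1.18784582]), 'attitude': array([-0.11305725,  0.92287653, -0.36413223,  0.05408041])}
[ 9.92454894e-01  1.22607249e-01 -7.25864873e-05 -8.60754053e-04] 0.1 0.0188
```

View pics/scene0b.png

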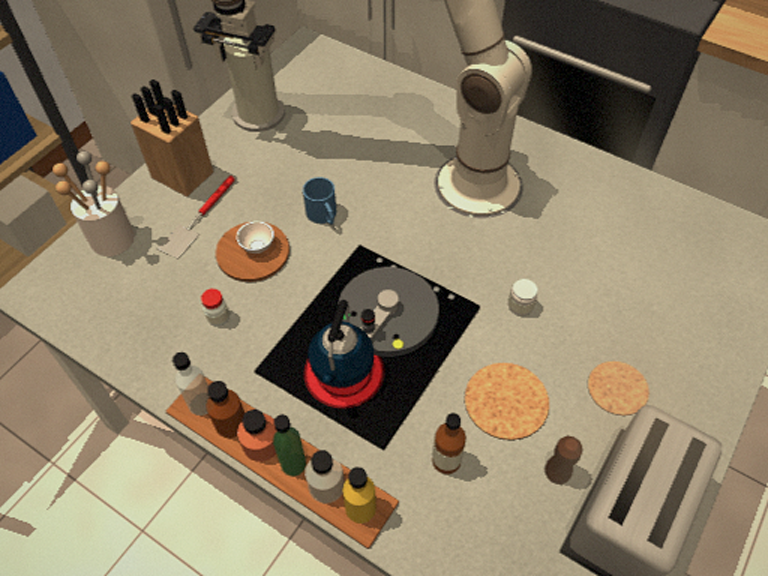

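View pics/side0b.png

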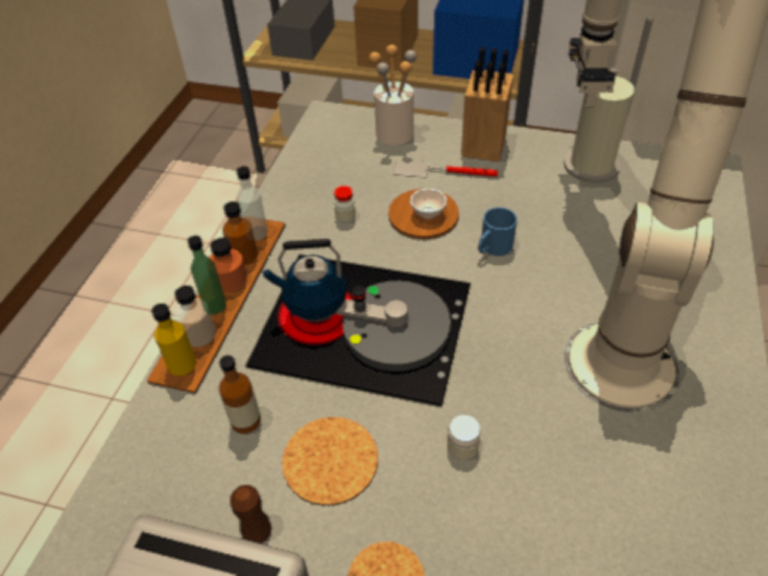

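The scene view shows the kettle at (340,350) on the arm over the red ring, the green disc at (347,318), the yellow disc at (398,344) and the knob at (368,318). There are two cork mats: the larger at (507,400) in scene / (330,460) in side, and the smaller at (618,387) / (387,572). The larger one, next to the hob, is the one needed. I'll check its diameter.

```bash
cat > h.py <<'E'
import numpy as np, cv2
from scipy.spatial.transform import Rotation as R
from bench import manip, effector, viewer
def ray(c,uv):
    f=192/np.tan(np.radians(c["vfov"]/2)); d=np.array([(uv[0]-c["cx"])/f,(uv[1]-c["cy"])/f,1.])
    return c["eye"],R.from_quat(c["attitude"]).apply(d/np.linalg.norm(d))
def fray(c,uv):
    f=192/np.tan(np.radians(c["vfov"]/2)); v=np.array([uv[0]-c["cx"],uv[1]-c["cy"]]); r=np.hypot(*v)+1e-9; t=r/f
    return c["eye"],R.from_quat(c["attitude"]).apply([*(v/r*np.sin(t)),np.cos(t)])
def plane(r,z): return r[0]+r[1]*(z-r[0][2])/r[1][2]
def tri(a,b):
    A=np.c_[a[1],-b[1]]; s=np.linalg.lstsq(A,b[0]-a[0],rcond=None)[0]
    p,q=a[0]+s[0]*a[1],b[0]+s[1]*b[1]; return (p+q)/2,np.linalg.norm(p-q)
def blobs(im,lo,hi,mina=15):
    m=cv2.inRange(cv2.cvtColor(im,cv2.COLOR_BGR2HSV),lo,hi)
    n,l,s,c=cv2.connectedComponentsWithStats(m)
    return [(c[i],s[i],l==i) for i in range(1,n) if s[i,4]>=mina]
E
python3 - <<'E'
from h import *
np.set_printoptions(precision=4,suppress=True)
C={n:viewer.get_calibration(n) for n in("scene","side")}
I={n:cv2.imread(f"pics/{n}0.png") for n in C}
for n in C:
    c,im=C[n],I[n]
    for nm,lo,hi,z,ma in (("green",(45,120,60),(75,255,255),.038,5),("yellow",(24,150,120),(35,255,255),.038,8),("cork",(10,90,130),(19,255,255),.008,700)):
        for ct,s,m in blobs(im,lo,hi,ma):
            ys,xs=np.nonzero(m); P=np.array([plane(ray(c,(x,y)),z) for x,y in zip(xs[::3],ys[::3])]) if len(xs)>60 else np.array([plane(ray(c,p),z) for p in zip(xs,ys)])
            print(n,nm,ct,s[4],"pos",plane(ray(c,ct),z)[:2],"mid",((P.max(0)+P.min(0))/2)[:2],"ext",np.ptp(P,axis=0)[:2])
S=[(361,247),(478,305),(385,446),(257,371)]; D=[(469,284),(441,398),(253,367),(335,263)]
for n,L in(("scene",S),("side",D)): print(n,"hob",*[plane(ray(C[n],np.array(p)/1.5),.01)[:2] for p in L])
def T(a,b): return tri(ray(C["scene"],np.array(a)/1.5),ray(C["side"],np.array(b)/1.5))
print("hub",plane(ray(C["scene"],np.array((388,298))/1.5),.074),plane(ray(C["side"],np.array((397,310))/1.5),.074))
print("knob",T((368,317),(359,294)))
print("handle ctr",T((339,319),(307,244)))
for n in C:
    x,y=((235,195),(195,165))[n=="side"]
    crop=I[n][y-40:y+50,x-40:x+55]; cv2.imwrite(f"pics/c_{n}.png",cv2.resize(crop,None,fx=4,fy=4,interpolation=cv2.INTER_CUBIC))
a=[cv2.imread(f"pics/c_{n}.png") for n in C]; cv2.imwrite("pics/crop1.png",np.hstack(a))
E
```

```text
scene green [185.1667 289.8333] 6 pos [0.8591 0.0045] mid [0.859  0.0054] ext [0.0087 0.0111]
scene green [190.2 290.8] 5 pos [0.8532 0.0193] mid [0.8528 0.0195] ext [0.0044 0.0136]
scene green [189.1538 296.2692] 26 pos [0.869  0.0274] mid [0.8686 0.0259] ext [0.0203 0.027 ]
scene yellow [264.9697 228.8182] 33 pos [0.5448 0.0932] mid [0.5453 0.0936] ext [0.0201 0.0207]
scene cork [493.3777  19.6994] 1141 pos [-1.0029  0.3721] mid [-1.016   0.3844] ext [0.2387 0.2003]
scene cork [164.0995 170.0618] 874 pos [ 0.5212 -0.3606] mid [ 0.4976 -0.3622] ext [0.1791 0.1763]
scene cork [411.8072 258.2384] 1141 pos [0.364 0.541] mid [0.3634 0.5403] ext [0.1291 0.1284]
scene cork [337.5123 266.8137] 2233 pos [0.5219 0.3543] mid [0.5188 0.3532] ext [0.1787 0.1797]
scene cork [178.7304 312.792 ] 1769 pos [0.9204 0.0228] mid [0.887  0.0166] ext [0.1042 0.5184]
side green [137.2222 186.8889] 9 pos [0.919  0.0164] mid [0.9188 0.017 ] ext [0.004  0.0288]
side green [248.2812 192.9688] 32 pos [ 0.5446 -0.0447] mid [ 0.5449 -0.0448] ext [0.0231 0.0236]
side yellow [236.561 225.561] 41 pos [0.5434 0.0964] mid [0.5436 0.0961] ext [0.0225 0.0227]
side cork [157.0572 202.0335] 717 pos [0.8417 0.041 ] mid [0.857 0.018] ext [0.0537 0.516 ]
side cork [219.5498 306.7276] 3003 pos [0.5162 0.3606] mid [0.5171 0.3566] ext [0.1805 0.1814]
side cork [257.0992 373.6645] 927 pos [0.3669 0.5144] mid [0.3623 0.5154] ext [0.1216 0.0715]
scene hob [ 0.349  -0.1375] [0.3425 0.1863] [0.7505 0.1942] [ 0.758 -0.136]
side hob [ 0.342  -0.1363] [0.3418 0.1793] [0.7353 0.1974] [ 0.6611 -0.1292]
hub [0.4758 0.0237 0.074 ] [0.4688 0.0301 0.074 ]
knob (array([0.5527, 0.0221, 0.0942]), np.float64(0.0008918624539884707))
handle ctr (array([0.6528, 0.0243, 0.2207]), np.float64(0.0013569665551948088))
```

View pics/crop1.png

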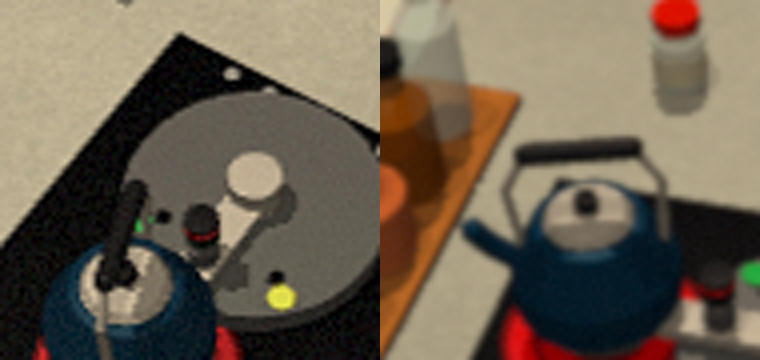

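The crop shows the handle bar in side running from (189.5,163) to (220,162) with the spout to the left (+x), and in scene from (229,201) to (224.5,224). The green disc is on the arm's -y side. Measured diameters are about 180 mm for the mat at (0.518,0.355), so it's the right one, and about 128 mm for the other.

Run:
```python
from h import *
np.set_printoptions(precision=4,suppress=True)
C={n:viewer.get_calibration(n) for n in("scene","side")}
a,b=[tri(ray(C["scene"],s),ray(C["side"],d))[0] for s,d in(((224.5,223.7),(189.5,163.2)),((228.75,201.2),(220.2,161.7)))]
print("far",a,"near",b, "bar yaw",np.arctan2(*(a-b)[1::-1]))
for nm,s,d in(("oil top",(453,420),(228,363)),("salt top",(524,287),(464,425)),("pepper top",(570,444),(244,496))): print(nm,*tri(ray(C["scene"],np.array(s)/1.5),ray(C["side"],np.array(d)/1.5)))
print(R.from_quat(manip.current_tcp_rot()).as_matrix())
manip.servo_line(manip.current_tool_pos()+[0,0,.2],vel=.25)
yaw=np.arctan2(*(a-b)[1::-1])
q=(R.from_euler("z",yaw)*R.from_quat([1,0,0,0])).as_quat()
h=(a+b)/2; print("h",h)
manip.move_pose([h[0],h[1],.36],q)
print(manip.current_clock(),manip.current_q(),manip.current_tool_pos())
c=viewer.get_calibration("wrist"); print(c)
im=viewer.get_image("wrist")[:,:,::-1]; cv2.imwrite("pics/w1.png",im); np.save("w1c.npy",c,allow_pickle=True)
```

```text
far [0.6911 0.0467 0.2314] near [0.6115 0.0045 0.2144] bar yaw 0.4877111354250969
oil top [0.703  0.3131 0.1899] 0.0012940179135253855
salt top [0.2826 0.2649 0.0712] 0.0017539617458997255
pepper top [0.5995 0.5125 0.1294] 0.0033059223756070535
[[ 0.9699  0.2434 -0.0004]
 [ 0.2434 -0.9699  0.0017]
 [ 0.0001 -0.0017 -1.    ]]
h [0.6513 0.0256 0.2229]
3.9417 [ 0.6973  0.7719 -1.4139  1.3531  0.7613  1.6196 -1.6952] [0.6515 0.0244 0.3598]
{'vfov': 65.70646984690485, 'cx': 257.00627541712964, 'cy': 192.15789197485785, 'eye': array([0.7226, 0.0621, 0.5181]), 'attitude': array([ 0.8469, -0.5108, -0.0761,  0.1267])}
```

View pics/w1.png

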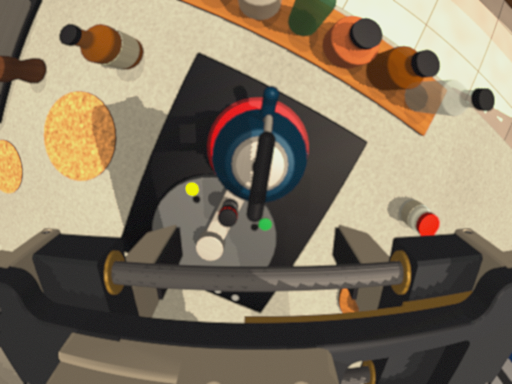

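The wrist view shows the bar from (267,138) to (257,216), with the spout at (271,93). The bar's yaw needs a second measurement, this time cast onto its known height.

Run:
```python
from h import *
np.set_printoptions(precision=4,suppress=True)
C={n:viewer.get_calibration(n) for n in("scene","side")}
w=np.load("w1c.npy",allow_pickle=True).item()
im=cv2.imread("pics/w1.png"); g=cv2.cvtColor(im,cv2.COLOR_BGR2HSV)
m=((g[...,2]<50)).astype(np.uint8); m[:,:245]=0; m[:,282:]=0; m[:128]=0; m[222:]=0
n,l,s,cc=cv2.connectedComponentsWithStats(m); i=1+np.argmax(s[1:,4]); print(s[i],cc[i])
p=np.argwhere(l==i)[:,::-1].astype(np.float32); r=cv2.minAreaRect(p); print(r); 
pts=cv2.boxPoints(r); 
e=sorted(pts,key=lambda q:q[1]); A=(e[0]+e[1])/2;B=(e[2]+e[3])/2
def show(n,a,b,f=ray):
    c=w if n=="w" else C[n]; P,Q=[plane(f(c,x),.221) for x in(a,b)]
    d=P-Q; print(n,P[:2],Q[:2],"mid",((P+Q)/2)[:2],"yaw",np.arctan2(d[1],d[0]),"len",np.linalg.norm(d))
show("w",A,B,fray); show("w",(267,138),(257,216),fray)
show("scene",(224.5,223.7),(228.75,201.2)); show("side",(189.5,163.2),(220.2,161.7))
```

```text
[ 245  132   30   89 1271] [260.2707 175.9087]
((259.1187744140625, 176.00564575195312), (26.208396911621094, 88.56629180908203), 2.726310968399048)
w [0.7    0.0452] [0.6143 0.0047] mid [0.6572 0.025 ] yaw 0.4411780312957173 len 0.09471681438628031
w [0.6971 0.0371] [0.6187 0.0071] mid [0.6579 0.0221] yaw 0.36614373286037344 len 0.08402099037737615
scene [0.6858 0.0418] [0.615  0.0074] mid [0.6504 0.0246] yaw 0.45283960261731665 len 0.0787209817423606
side [0.6963 0.0381] [0.6088 0.0107] mid [0.6526 0.0244] yaw 0.302883007333261 len 0.09170686438229074
```

Run:
```python
from h import *
np.set_printoptions(precision=4,suppress=True)
q=(R.from_euler("z",.38)*R.from_quat([1,0,0,0])).as_quat()
H=[.654,.0238]; M=[.518,.355]
print([manip.solve_ik([*p,z],q) for p,z in((H,.202),(H,.39),(M,.39),(M,.154))])
manip.servo_line([*H,.30],q,vel=.15); manip.servo_line([*H,.202],vel=.08)
print("F",manip.current_force())
effector.close(f_grip=45)
print("gap",manip.current_finger_gap(),manip.current_gripper_force(),manip.current_force())
manip.servo_line([*H,.212],vel=.03); print(manip.current_force(),manip.current_wrist_torque())
manip.servo_line([*H,.39],vel=.1)
print(manip.current_finger_gap(),manip.current_force(),manip.current_wrist_torque(),manip.current_clock())
ims=[viewer.get_image(n)[:,:,::-1] for n in("scene","side")]; cv2.imwrite("pics/lift.png",np.hstack([ims[0][100:330,140:400],ims[1][50:280,120:380]]))
```

```text
[array([ 0.6897,  0.8849, -1.2935,  1.5462,  0.8618,  1.3733, -1.8744]), array([ 0.6796,  0.7423, -1.4006,  1.2956,  0.7328,  1.661 , -1.7719]), array([ 0.1575,  0.6524, -1.3447,  1.3687,  0.6333,  1.597 , -2.3031]), array([ 0.117 ,  0.8311, -1.1737,  1.6583,  0.8115,  1.2202, -2.4353])]
F [ 0.0491 -0.1165  0.5513]
gap 0.016571328178085563 44.58966672420502 [-1.4537 -0.0131 -1.0118]
[ 0.2892 -0.0576 -5.1408] [-0.0007  0.0338 -0.0703]
0.016937520639195458 [ 0.0091  0.073  -5.2257] [ 0.0039 -0.0456  0.0307] 9.4917
```

View pics/lift.png

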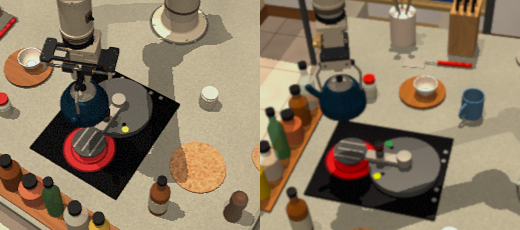

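The kettle is held level, weighs about 0.53 kg, and the swing arm is still at its middle stop. Next I'll carry it to the mat and lower it with force feedback.

Run:
```python
from h import *
np.set_printoptions(precision=4,suppress=True)
M=[.518,.355]
manip.servo_line([*M,.39],vel=.13); manip.servo_line([*M,.175],vel=.1)
f0=manip.current_force()[2]; print("f0",f0,manip.current_clock())
z=.175
while z>.148:
    z-=.0015; manip.servo_line([*M,z],vel=.02)
    f=manip.current_force()[2]
    if f-f0>3: break
print(z,f,manip.current_tool_pos(),manip.current_clock())
effector.open_jaws(); manip.sleep(.2)
manip.servo_line([*M,.25],vel=.1); manip.servo_line([*M,.32],vel=.15)
print(manip.current_finger_gap(),manip.current_clock())
ims=[viewer.get_image(n)[:,:,::-1] for n in("scene","side")]
for n,i in zip(("scene","side"),ims): cv2.imwrite(f"pics/{n}1.png",i)
cv2.imwrite("pics/place.png",cv2.resize(np.hstack([ims[0][130:330,210:400],ims[1][170:370,120:310]]),None,fx=2,fy=2))
```

```text
f0 -5.809356776535152 14.7917
0.15249999999999997 5.789489022612669 [0.5184 0.3554 0.154 ] 18.5417
0.09209347598060653 21.7417
```

View pics/place.png

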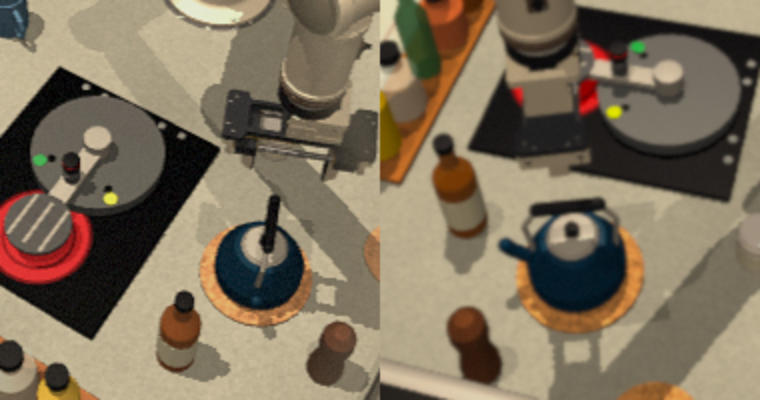

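The kettle stands upright and centred on the mat, let go, with the hand clear. In scene1 both discs and the knob are now visible, so I'll refine the swivel axis and do the plunger.

Run:
```python
from h import *
np.set_printoptions(precision=4,suppress=True)
C={n:viewer.get_calibration(n) for n in("scene","side")}
G,Y=[],[]
for n,f in(("scene","scene1"),("side","side0")):
    im=cv2.imread(f"pics/{f}.png"); hit=lambda lo,hi:[p for ct,_,_ in blobs(im,lo,hi,10) for p in [plane(ray(C[n],ct),.038)[:2]] if abs(p[0]-.545)<.04 and abs(p[1]-.025)<.12]
    G+=hit((45,120,60),(75,255,255)); Y+=hit((24,150,120),(35,255,255))
print("G",G,"Y",Y)
g,y=np.mean(G,0),np.mean(Y,0); d=(y-g)/np.linalg.norm(y-g); x=np.array([d[1],-d[0]])
yaw=np.arctan2(x[1],x[0]); ax=(g+y)/2-x*.0707; print("axis",ax,"yaw",yaw,"len",np.linalg.norm(y-g))
np.save("ax.npy",[*ax,yaw])
K=lambda s:ax+.08*np.array([np.cos(yaw+s),np.sin(yaw+s)])
print("knob",K(0))
for p0 in(0,np.pi,np.pi/2,-np.pi/2,np.pi/4,-3*np.pi/4):
    print(p0,[None if (j:=manip.solve_ik([*K(s),z],(R.from_euler("z",yaw+p0+s)*R.from_quat([1,0,0,0])).as_quat())) is None else j[[2,4,6]] for s,z in((0,.2),(0,.081),(-.785,.1))])
```

```text
G [array([ 0.547, -0.048]), array([ 0.5446, -0.0447])] Y [array([0.5448, 0.0932]), array([0.5434, 0.0964])]
axis [0.4743 0.0234] yaw 0.011980124386576394 len 0.1411237133491677
knob [0.5542 0.0243]
0 [array([-1.2865,  0.7112, -2.2428]), array([-1.1029,  0.8499, -2.3334]), array([-0.4268,  0.2647, -2.5625])]
3.141592653589793 [array([-1.2987,  0.7218,  0.8904]), array([-1.5043,  1.2163,  0.5883]), array([-1.5041,  1.1458, -0.0876])]
1.5707963267948966 [array([-1.5347,  0.9414, -0.8441]), array([-1.4048,  1.1254, -0.9369]), array([-1.2963,  0.9521, -1.536 ])]
-1.5707963267948966 [array([ 1.359 , -0.7825, -2.5278]), array([ 1.1287, -0.905 , -2.4597]), array([-1.3037,  0.959 ,  1.6009])]
0.7853981633974483 [array([-1.4051,  0.8184, -1.5398]), array([-1.2159,  0.952 , -1.6176]), array([-1.1647,  0.8316, -2.2348])]
-2.356194490192345 [array([-1.2987,  0.7218,  1.6758]), array([-1.3058,  1.0343,  1.4718]), array([-1.5308,  1.1704,  0.6842])]
```

```bash
cat > swing.py <<'E'
from h import *
np.set_printoptions(precision=4,suppress=True)
*ax,yaw=np.load("ax.npy"); ax=np.array(ax)
K=lambda s:ax+.08*np.array([np.cos(yaw+s),np.sin(yaw+s)])
Q=lambda s:(R.from_euler("z",yaw+np.pi/4+s)*R.from_quat([1,0,0,0])).as_quat()
E
python3 - <<'E'
from swing import *
manip.move_pose([*K(0),.2],Q(0)); print(manip.current_q(),manip.current_clock())
manip.servo_line([*K(0),.082],vel=.08); f0=manip.current_force(); print("f0",f0)
effector.close(f_grip=35); print("gap",manip.current_finger_gap(),manip.current_gripper_force(),manip.current_force())
for z in(.088,.094,.1005):
    manip.servo_line([*K(0),z],vel=.03); print(z,manip.current_tool_pos()[2],manip.current_finger_gap(),manip.current_force()-f0)
manip.sleep(.2); print(manip.current_clock())
ims=[viewer.get_image(n)[:,:,::-1] for n in("scene","side")]
cv2.imwrite("pics/pull.png",cv2.resize(np.hstack([ims[0][130:280,180:330],ims[1][120:270,160:310]]),None,fx=2.6,fy=2.6))
E
```

```text
[ 0.8561  0.7913 -1.4063  1.8028  0.818   1.2909 -1.5404] 23.1667
f0 [-0.2068 -0.0522 -0.4261]
gap 0.029418196940554395 35.00001668930054 [ 1.3836  0.0807 -0.4392]
0.088 0.08801091542230854 0.029353439565965696 [ 3.2902 -0.2385 -3.3934]
0.094 0.09412970455077266 0.02935716737258901 [ 3.814  -0.1023 -4.5125]
0.1005 0.10063208995187481 0.029624478581591052 [ 4.0871 -0.9533 -5.0719]
27.0583
```

View pics/pull.png

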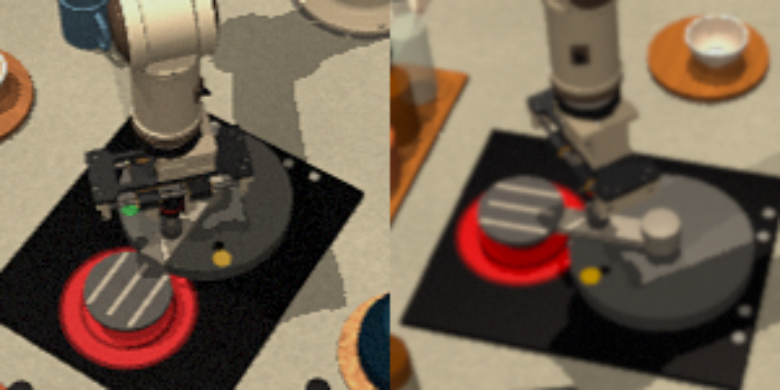

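The downward pull follows the spring (about 3.4 to 5.1 N) and the knob moves with the fingers, so the plunger is clear. Now I'll swing to -45°.

Run:
```python
from swing import *
for s in np.linspace(0,-.785,10)[1:]:
    manip.servo_line([*K(s),.1005],Q(s),vel=.05)
    print(round(s,3),manip.current_tool_pos()[2],manip.current_finger_gap(),manip.current_force())
s=-.785
for z in(.095,.090,.086,.083):
    manip.servo_line([*K(s),z],vel=.03); print(z,manip.current_finger_gap(),manip.current_force())
print(manip.current_clock(),manip.current_q())
```

```text
-0.087 0.10053191864484276 0.029309348725486385 [ 3.6291 -2.0135 -5.747 ]
-0.174 0.10059143738393615 0.02913895823306498 [ 4.9302 -0.8392 -6.0837]
-0.262 0.10057709284884427 0.029198507376775037 [ 3.9318 -3.1961 -6.3861]
-0.349 0.10057215324149915 0.02901193612939219 [ 4.5014 -2.7711 -5.684 ]
-0.436 0.10061915690467117 0.029565547115277625 [ 4.4456 -2.2236 -5.4935]
-0.523 0.10060402715329855 0.029125024338523497 [ 4.8158 -2.3551 -5.3706]
-0.611 0.10060392560601794 0.029347693539016454 [ 4.6525 -2.7413 -6.1275]
-0.698 0.1006178346062311 0.029002915024379346 [ 4.6416 -3.5925 -5.7948]
-0.785 0.10060435161326546 0.029337499089694612 [ 3.7251 -1.918  -6.3009]
0.095 0.029006813310926246 [ 4.0905 -3.4573 -5.1981]
0.09 0.029044962137779576 [ 4.0839 -2.7355 -5.1089]
0.086 0.02933076815087053 [ 4.3329 -4.076  -4.348 ]
0.083 0.028921836187343224 [ 4.3955 -4.0661 -4.0162]
30.9667 [ 0.849   0.7807 -1.1334  1.9421  0.8554  1.0054 -2.25  ]
```

The spring kept pulling down all the way to home level, so the pin is in the slot. I'll release, retreat and check.

Run:
```python
from swing import *
effector.open_jaws(); manip.sleep(.3)
p=manip.current_tool_pos(); manip.servo_line([*p[:2],.2],vel=.12); manip.move_pose([.40,.12,.42],Q(-.785)); manip.sleep(.3)
print(manip.current_clock(),manip.current_force())
C={n:viewer.get_calibration(n) for n in("scene","side")}
ims={n:viewer.get_image(n)[:,:,::-1] for n in C}
kn=[]
for n,im in ims.items():
    cv2.imwrite(f"pics/{n}2.png",im)
x=[ims["scene"][130:330,170:370],ims["side"][120:320,150:350]]
cv2.imwrite("pics/end.png",cv2.resize(np.hstack(x),None,fx=2,fy=2,interpolation=cv2.INTER_CUBIC))
```

```text
34.9333 [-0.7536  0.4995 -0.0529]
```

View pics/end.png

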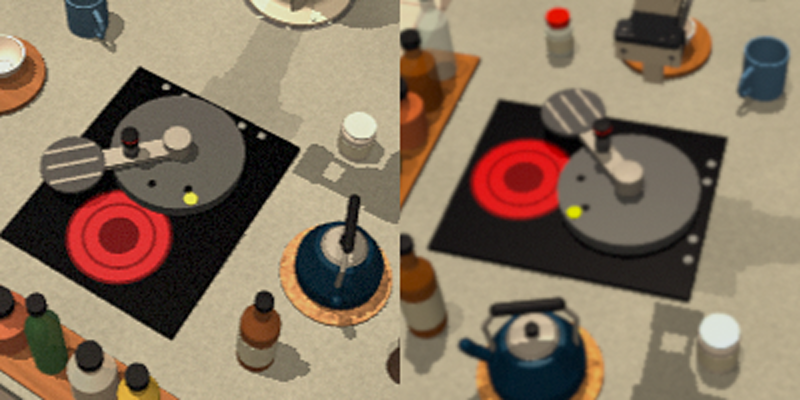

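The arm now covers the green disc, with its plate centre at scene (206,212), side (236.5,176.5), and the kettle is on the mat. A quick numeric check of the knob height and arm angle, then I'll hand in.

Run:
```python
from swing import *
C={n:viewer.get_calibration(n) for n in("scene","side")}
B=[]
for n,f in(("scene","scene2"),("side","side2")):
    im=cv2.imread(f"pics/{f}.png"); x,y=((235,201),(251,187))[n=="side"]
    h=cv2.cvtColor(im[y-18:y+18,x-14:x+14],cv2.COLOR_BGR2HSV); m=((h[...,2]<70)).astype(np.uint8)
    k,l,s,c=cv2.connectedComponentsWithStats(m); i=1+np.argmax(s[1:,4]); 
    r=cv2.inRange(h,(0,150,70),(6,255,255))|cv2.inRange(h,(172,150,70),(180,255,255)); v,u=np.nonzero(r); print(n,"red band",u.mean()+x-14,v.mean()+y-18,len(u))
    B.append(ray(C[n],(u.mean()+x-14,v.mean()+y-18)))
print("band",tri(*B),"expected xy",K(-.785))
for n,p in(("scene",(206,212.5)),("side",(236.5,176.5))):
    d=plane(ray(C[n],p),.056)[:2]-ax; print(np.linalg.norm(d),np.arctan2(d[1],d[0])-yaw)
```

```text
scene red band 234.33333333333334 200.83333333333334 6
side red band 250.66666666666669 185.5 6
band (array([ 0.5327, -0.0361,  0.0854]), np.float64(0.001862026412935068)) expected xy [ 0.5315 -0.0325]
0.18196920857276558 -0.7578544389930746
0.1699322537659949 -0.7613706392635657
```

```bash
python3 -c "
from bench import manip
print(manip.hand_in(), manip.current_clock())"
```

```text
the job is handed in; nothing more can be done
the job is handed in; nothing more can be done
```

The job is handed in, with no verdict returned: in the last pictures the kettle stands upright on the larger cork mat and the swing arm is at the green disc's stop (about -0.76 rad), the plunger looks home, and no bystander looks moved.

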